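# Level the camera set-up platform under a clamped spirit level

### The arm

A 6-joint arm with a two-finger parallel gripper is mounted at the origin on a cart in front of the work surface, level with it; the furniture and walls round the work are solid. World frame = base frame: x ahead of the robot, y to its left, z up, the work surface at z = 0. Lengths are in m, angles in rad, forces in N, time in s.
With the tool pointing down it reaches from about 0.35 to 0.725 m from the base axis. Payload 6 kg.
Tool frame: the origin (TCP) lies on the centre line of the jaws, within the pads' length; the fingertips stand 22 mm ahead of it and the grasp point (between the pads) lies 3 mm ahead of it; z points along the fingers, y is the line along which they close (so a half turn about z gives the same grasp; the last joint's range is limited). The gripper opens to 85 mm and grips with 20 to 120 N. Pads are 22 mm wide; open, the fingers measure 114 mm over their backs; the gripper's body (76 mm by 85 mm) begins 54 mm behind the grasp point. The pads swing forward as they close: fully open they stand 13 mm farther back than shut.
Start: joints at [-0.852, 0.04, 0.085, 0, -1.615, -0.334], TCP at [0.225, -0.556, 0.253] pointing down, gripper open.
Joint ranges: [-2.56, 2.56], [-1.29, 2.01], [-1.08, 1.49], [-3.29, 1.98], [-2.81, -0.18], [-2.99, 2.99]. Speed limits (rad/s): [2.57, 2.57, 3.01, 3.14, 3.14, 3.14].

### API

Orientations are given as a 3x3 rotation matrix whose columns are the frame's x, y, z axes.
In Python, from station import env, vision, finish_job gives the robot as it stands.
- The arm moves only by the tool play_rows, never from a script. Its argument "commands" is a list of rows, each an object with "delta_pos": the shift along the tool's x, y, z in mm, a list of three; "turn": the turn about the tool's z in degrees; "grip": the opening, from -1 (shut) to 1 (fully open). In form: [{"delta_pos": [dx, dy, dz], "turn": turn, "grip": grip}, ...]. A call has exactly 8 rows; each row shifts and turns the commanded pose from where the row before left it, along the tool's axes as they then stand; what a row does not reach is not made up. A row lasts 1/12 s, in which the tool goes at most 41.7 mm and 7.16 degrees, less where a joint would pass 70% of its speed; a pose out of reach is approached as far as the arm can. A call with a gripper value outside its range is refused whole. The fingers move at their own pace and stop on an object; "squeeze" is the grip in N (left out, the last holds). Time passes only in rows, so rows that do not move let the fingers close, or fill a call up. It gives the time, the measured TCP pose, the force, the opening and the grip force at its end, in the units of the state.
- env.get_state(): the state, without advancing time (a new reading comes with each control period).
- vision.capture(name): name is "scene" or "top"; returns a dict with "color" (420x560x3 uint8, red, green, blue), "range_z" (420x560 float32, m along the optical axis (not along the pixel's ray), 0 where there is no reading), "mtx" (3x3 intrinsics, pixels), "rvec" (rotation vector, rad) and "tvec" (3), from world to camera coordinates, as OpenCV has them. Camera axes: x right, y down, z forward; pixel columns grow to the right and rows downward; lengths in m; the calibration is good to about 2 mm. A picture is of the moment at which its call begins.
- finish_job(): hands the job in; it is judged then, once.
The state is a dict: "clock": time; "q": joint angles; "qvel": joint speeds; "joint_efforts": joint torques, N m; "ee_pos": TCP position; "ee_rot": TCP orientation; "ft_force": force on the tool from outside, world axes, zero at the start; "wrist_torque": the same for the moment, N m; "opening": opening from 0.0 (shut) to 1.0 (fully open); "finger_force": force on a finger pad.
Only numpy, scipy, OpenCV 4.12 (cv2) and the standard library are available. Lean on these libraries where they do the work, as an engineer would, in place of code of your own. Each camera call takes 0.05 s, during which the arm holds its last target. There are 200 camera calls.

### The job

Level the small aluminium set-up platform: lay the loose spirit level on it along the low fence, centred under the toggle clamp and either way round, let go of it, then swing the clamp's handle over past its dead centre to its stop, so that the rubber pad presses the level down and stays locked. Then turn the star knob of the levelling foot until the bubble rests midway between its two black lines, and finish still gripping the knob, so that a colleague can tighten its lock nut. Leave the other things on the table where they are.

Things in the scene. Friction and masses are not known exactly. Their poses are not given: they have to be found in the camera images.
- stand: the platform's place on the table: origin on the table top under the middle of the platform. Its x points from the clamp-handle side to the fence side, its y from the two fixed feet to the levelling foot. It does not move
- plate: the aluminium plate, 220 (x) by 295 (y) by 10 mm, axes as the stand's. Origin on its underside between the two fixed feet, 28 mm above the table and 120 mm to the stand's -y; top face at z = 10 mm (38 mm above the table). It tilts by a few thousandths of a radian about the fixed feet: only the bubble shows it
- level_seat (a point): point on the plate's top, axes as the plate's, right under the clamp pad when that is down: the middle of the level's underside belongs here, its length along the plate's y. The fence, a 6 mm high steel strip 150 mm long along y, has its face 14 mm to +x of it, so the level lies about 2 mm off the fence
- level: loose grey box spirit level with black ends, 170 (x) by 24 (y) by 40 mm (z), 0.45 kg, origin in the middle of its underside. To lay it under the raised clamp bar, grip it across its 24 mm width some 45 mm from its middle, at the end nearer the knob: the gripper's body then passes beside the bar
- vial_mid (a point): middle between the two black lines of the vial in the level's top face, 50 mm from the level's middle toward its +x; the window is 54 x 14 mm, green, the lines are 17 mm apart, the white bubble is 14 mm long, 8 mm wide
- bubble (a joint): place of the bubble along the level's x (m): 0 = midway between the lines, limits +-0.017. It moves toward the higher end, about 3 mm per thousandth of a radian of tilt, and takes about 1 s to settle
- clamp_pivot (a point): pin on which the clamp's handle turns, 46 mm above the plate's top, 124 mm to -x of level_seat; its axis runs along the plate's y
- clamp_handle (a joint): angle of the clamp's handle (rad): 0 = open, handle upright (leaning 5 degrees towards the level); it grows as the handle swings to the plate's -x and down, through dead centre at 1.71 to the stop at 1.80, where it points to -x, dipping 8 degrees, and stays locked. The last half radian squeezes the pad's spring (13 N when locked): finish it by pressing the grip down, up to 10 N
- handle_grip (a point): middle of the handle's black grip, 68 mm from the pivot pin; the grip is 56 mm long, 14 mm wide along the plate's y and 16 mm thick, so that it can be pinched across y from above and turns between the fingers
- clamp_pad: black rubber pad, 18 mm across, on the end of the clamp's bar, sprung by up to 6 mm; origin 5.5 mm above its face. With the clamp open the bar stands 73 degrees up, between handle and level, its end 110 mm above the plate's top
- knob: black star knob on the levelling screw, 41 mm across (grip it at any yaw), spanning 23 to 47 mm above the plate's top; origin on its axis 15 mm above the plate's underside, 115 mm to +y of the stand's origin. Clockwise from above raises that end of the plate: 2 mm a turn at 235 mm from the fixed feet, about 4 mm of bubble per rad. It starts 1.2 to 3 rad too low; friction 0.08 N m
- camera: bystander: dome camera, 72 mm foot, 54 mm high; leave it alone
- mount: bystander: square aluminium camera mount 66x66x26 mm; leave it alone
- marker: bystander: black marker pen; leave it alone
- carton: bystander: small product carton 62x88x45 mm; leave it alone

How it is judged:
On the way, in this order (a step that is already met when the one before it is completed fails the run):
1. the spirit level lies on the platform along the fence, under the clamp, and has been let go (x of level in the frame of level_seat between -0.01 and 0.01 m and y of level in the frame of level_seat between -0.02 and 0.02 m and z of level in the frame of level_seat between -0.004 and 0.004 m and angle between the x axis of level and the y axis of plate, either way round below 0.08 rad and angle between the z axis of level and the z axis of plate, either way round below 0.02 rad and contact force between the fingers and level below 0.2 N), for 0.2 s.
2. the clamp is over centre and presses the level down (x of level in the frame of level_seat between -0.01 and 0.01 m and y of level in the frame of level_seat between -0.02 and 0.02 m and z of level in the frame of level_seat between -0.004 and 0.004 m and angle between the x axis of level and the y axis of plate, either way round below 0.08 rad and angle between the z axis of level and the z axis of plate, either way round below 0.02 rad and value of joint clamp_handle above 1.74 rad and contact force between clamp_pad and level above 6 N), for 0.2 s.
At the end, for the whole second after the job is handed in: Level within 10 mm across and 20 mm along of its seat, flat on the plate; handle past centre (over 1.74 rad), pad pressing with over 6 N; bubble within 2 mm of midway between the lines; fingers still gripping the knob with over 5 N and not touching the level (all of step 2 and value of joint bubble between -0.002 and 0.002 m and contact force between the fingers and knob above 5 N and contact force between the fingers and level below 0.2 N); the arm keeps its last pose, push and grip.
It fails at once if one of the other things was pushed more than 30 mm from its place (distance of any of camera, mount, marker, carton from where it was at the start of the episode above 0.03 m).
It also fails if it takes over 72 s, if anything falls off the work surface, if the arm or the gripper's body presses on something with over 40 N, if the wrist force passes 120 N, or if a joint passes its speed limit or range.

## Working session

There is one attempt and no reset: what is moved stays moved. The work goes in short steps, Python scripts to look and compute and a tool call to move; the robot and the scene stay as the last step left them, time stands still between calls to the robot, and variables do not carry over. Pictures are saved under pics/ and viewed, at most 10 in all, crops included, and the job is handed in when it is done.

Besides the shell and the picture viewer there is one more tool, called after ">>>" as name([rows], argument=value, ...), one row to a line, values as JSON. play_rows: Moves the arm, as the interface text tells. Its arguments: {"type":"object","properties":{"commands":{"type":"array","items":{"type":"object","properties":{"delta_pos":{"type":"array","items":{"type":"number"}},"turn":{"type":"number"},"grip":{"type":"number"}}}},"squeeze":{"type":"number"}},"required":["commands"]}

```bash
ls; mkdir -p pics
cat > h.py <<'E'
import numpy as np, cv2
from station import env, vision, finish_job
def cap(n):
    d=vision.capture(n); d['R']=cv2.Rodrigues(np.array(d['rvec'],float))[0]; d['t']=np.array(d['tvec'],float).ravel(); return d
def cloud(d):
    z=d['range_z']; v,u=np.mgrid[:z.shape[0],:z.shape[1]]; K=d['mtx']
    p=np.stack([(u-K[0,2])/K[0,0]*z,(v-K[1,2])/K[1,1]*z,z],-1)
    return (p-d['t'])@d['R']
def ray(d,uv,h):
    uv=np.atleast_2d(uv).astype(float); K=d['mtx']
    r=np.c_[(uv[:,0]-K[0,2])/K[0,0],(uv[:,1]-K[1,2])/K[1,1],np.ones(len(uv))]@d['R']
    c=-d['R'].T@d['t']; return c+r*((h-c[2])/r[:,2])[:,None]
def save(d,name,box=None,s=1):
    im=d['color'][...,::-1]
    if box: u0,v0,u1,v1=box; im=im[v0:v1,u0:u1]
    cv2.imwrite('pics/'+name+'.png',cv2.resize(im,None,fx=s,fy=s,interpolation=cv2.INTER_CUBIC))
E
python3 - <<'E'
from h import *
for n in ('scene','top'):
    d=cap(n); save(d,n+'0',s=1.4); print(n,d['mtx'].tolist(),(-d['R'].T@d['t']),d['R'][2]); np.savez(n+'0.npz',**d)
s=env.get_state(); print(s)
E
```

```text
pics
scene [[419.9080642715452, 0.0, 272.2550360062544], [0.0, 419.9080642715452, 206.41485222859606], [0.0, 0.0, 1.0]] [-0.00954392  0.76189881  0.51410806] [ 0.63108161 -0.63809749 -0.44109817]
top [[449.18993701190254, 0.0, 278.2502356782439], [0.0, 449.18993701190254, 207.2499850549538], [0.0, 0.0, 1.0]] [0.39567233 0.21756151 1.22947312] [ 0.12952179 -0.01635048 -0.99144176]
{'clock': 0.1, 'q': array([-8.52291370e-01,  4.07948312e-02,  8.38911471e-02, -4.14309751e-04,
       -1.61547310e+00, -3.33651026e-01]), 'qvel': array([-1.51736105e-03, -1.38523424e-03,  1.47932838e-03,  1.52850594e-03,
        1.41248028e-03, -9.89799925e-05]), 'joint_efforts': array([-3.99073804e-03, -3.69345295e+01,  3.48283303e+01,  6.95174038e+00,
       -4.53029381e-03,  3.76126309e-06]), 'ee_pos': array([ 0.22520555, -0.55585668,  0.25234234]), 'ee_rot': array([[-9.26846410e-01, -3.75440010e-01, -7.28776546e-04],
       [-3.75440696e-01,  9.26845265e-01,  1.46220733e-03],
       [ 1.26491958e-04,  1.62885399e-03, -9.99998665e-01]]), 'ft_force': array([-0.37436141,  0.39558922,  0.48639444]), 'wrist_torque': array([ 0.03585981,  0.03351563, -0.0353898 ]), 'finger_force': 0.0, 'opening': 1.0011441751566683}
```

View pics/top0.png

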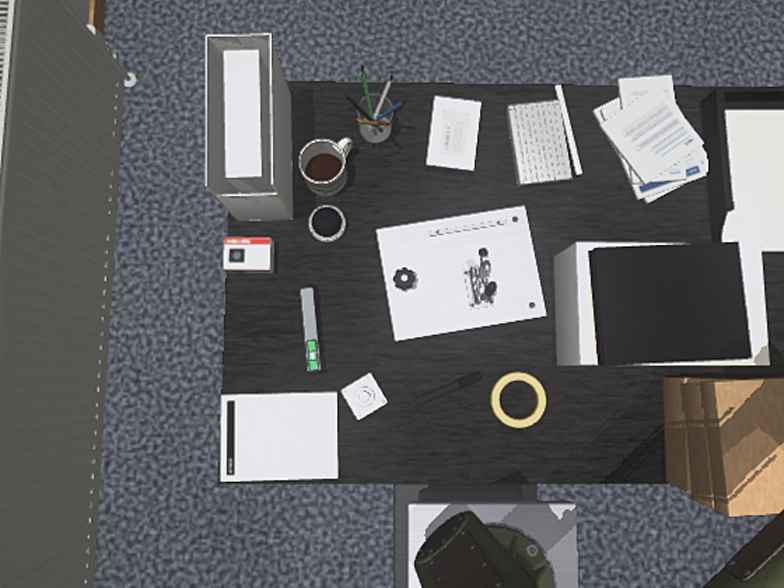

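View pics/scene0.png

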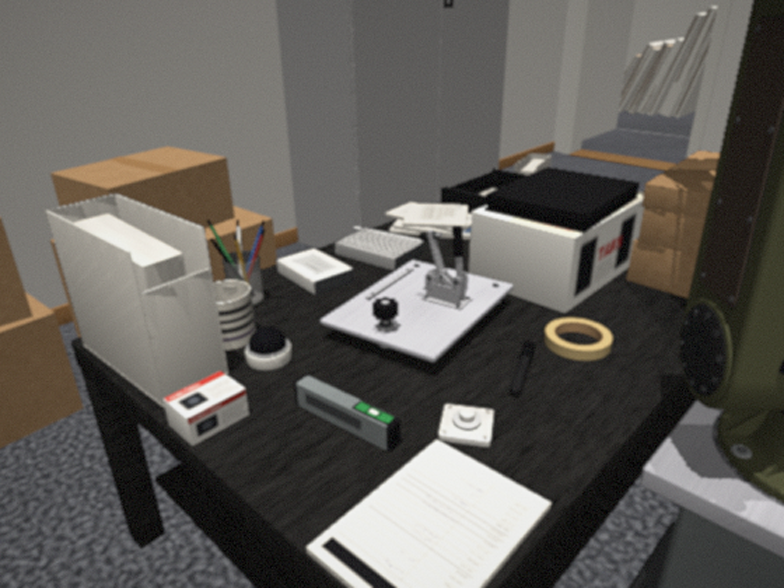

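The top view shows the plate with corners near (377,229), (524,207), (546,316) and (395,341), in 1.4x pixels. The knob is at (405,279), the clamp at (483,280), the fence at (430–507,228), and the level at (311,330) with its vial toward the robot. The scene view shows the level upright with its vial on top, and the clamp open.

```bash
cat > m.py <<'E'
from h import *
def load(n): return dict(np.load(n+'0.npz'))
T=load('top');S=load('scene')
c=T['color'].astype(int)
white=((c.min(2)>150)).astype(np.uint8)
roi=np.zeros_like(white); roi[140:252,262:398]=1
m=cv2.morphologyEx(white*roi,cv2.MORPH_CLOSE,np.ones((5,5)))
cs,_=cv2.findContours(m,cv2.RETR_EXTERNAL,cv2.CHAIN_APPROX_NONE); k=max(cs,key=cv2.contourArea)
w=ray(T,k[:,0,:],0.038)[:,:2].astype(np.float32)
r=cv2.minAreaRect(w*1000); print('plate',r)
bx=cv2.boxPoints(r); print(bx)
# yaw: long axis
e=[bx[1]-bx[0],bx[2]-bx[1]]; l=max(e,key=np.linalg.norm); l=l*np.sign(l[1]); a=np.arctan2(-l[0],l[1])
C=np.array(r[0])/1000
Rz=np.array([[np.cos(a),-np.sin(a)],[np.sin(a),np.cos(a)]])
print('stand',C,'yaw deg',np.degrees(a),'knob pred',C+Rz@[0,.115])
for nm,d in (('top',T),('scene',S)):
    P=cloud(d); q=(P[...,:2]-C)@Rz; z=P[...,2]
    ins=(abs(q[...,0])<.1)&(abs(q[...,1])<.14)&(d['range_z']>0)
    print(nm,'plate z',np.median(z[ins]))
    h=ins&(z>.055)&(z<.3)
    kn=h&(q[...,1]>.08); print(' knob',kn.sum(),'q',np.median(q[kn],0),(q[kn].min(0)+q[kn].max(0))/2,'ext',np.ptp(q[kn],axis=0),'zmax',np.percentile(z[kn],95))
    cl=h&(q[...,1]<.06)
    for z0 in np.arange(.05,.2,.015):
        b=cl&(z>=z0)&(z<z0+.015)
        if b.sum(): print('  z%.3f n%d x[%.3f %.3f] y[%.3f %.3f] med %s'%(z0,b.sum(),q[b][:,0].min(),q[b][:,0].max(),q[b][:,1].min(),q[b][:,1].max(),np.median(q[b],0).round(4)))
    # level: cloud z 30..50 region left of plate
    P2=P; lv=(z>.03)&(z<.05)&(P[...,1]>C[1]+.16)&(P[...,1]<C[1]+.38)&(P[...,0]>C[0]-.2)&(P[...,0]<C[0]+.06)
    lv=cv2.morphologyEx(lv.astype(np.uint8),cv2.MORPH_OPEN,np.ones((2,2)))
    n,L,st,_=cv2.connectedComponentsWithStats(lv)
    for i in range(1,n):
        if st[i,4]>100: print(' blob',st[i],cv2.minAreaRect((P[L==i][:,:2]*1000).astype(np.float32)),np.median(P[L==i],0))
# green + fence in top
g=((c[...,1]>c[...,0]+50)&(c[...,1]>c[...,2]+30)).astype(np.uint8); g[:, :205]=0; g[:,245:]=0; g[:220]=0
ys,xs=np.nonzero(g); print('green',len(xs),ray(T,[xs.mean(),ys.mean()],.04))
E
python3 m.py
python3 - <<'E'
from m import *
save(T,'crop1',(262,135,402,255),5)
E
```

```text
plate ((588.1746826171875, 61.902610778808594), (218.93246459960938, 293.19342041015625), 9.765936851501465)
[[ 455.42847  187.80692]
 [ 505.161   -101.13782]
 [ 720.9209   -64.00169]
 [ 671.18835  224.94304]]
stand [0.58817468 0.06190261] yaw deg 9.765938 knob pred [0.56866796 0.17523614]
top plate z 0.03857770329612347
 knob 184 q [-0.00187874  0.11239408] [-0.00119789  0.11226793] ext [0.03874221 0.03869713] zmax 0.08810934429356526
  z0.050 n21 x[-0.068 -0.006] y[-0.040 -0.015] med [-0.0406 -0.0155]
  z0.065 n49 x[-0.068 0.000] y[-0.041 -0.013] med [-0.0342 -0.0169]
  z0.080 n98 x[-0.068 0.002] y[-0.043 -0.012] med [-0.0322 -0.0221]
  z0.095 n25 x[-0.064 -0.015] y[-0.034 -0.021] med [-0.0244 -0.0249]
  z0.110 n18 x[-0.062 -0.013] y[-0.034 -0.022] med [-0.0182 -0.0256]
  z0.125 n18 x[-0.063 -0.007] y[-0.029 -0.021] med [-0.0146 -0.0233]
  z0.140 n51 x[-0.062 0.020] y[-0.035 -0.020] med [ 0.0068 -0.024 ]
  z0.155 n65 x[-0.061 0.019] y[-0.034 -0.021] med [-0.0051 -0.0268]
  z0.170 n38 x[-0.060 -0.044] y[-0.034 -0.021] med [-0.0521 -0.027 ]
 blob [188 172   7  23 139] ((507.316253662
[... 3273 characters left out ...]
 -0.010] y[-0.037 -0.020] med [-0.0211 -0.0265]
  z0.125 n70 x[-0.064 -0.004] y[-0.036 -0.022] med [-0.0508 -0.0252]
  z0.140 n110 x[-0.064 0.018] y[-0.034 -0.019] med [-0.0105 -0.0241]
  z0.155 n90 x[-0.062 0.013] y[-0.034 -0.020] med [-0.0482 -0.0249]
  z0.170 n36 x[-0.062 -0.045] y[-0.036 -0.021] med [-0.0552 -0.0254]
 blob [153 267  24  21 204] ((615.400634765625, 419.4435729980469), (49.305538177490234, 59.201725006103516), 88.13833618164062) [0.60442405 0.43346117 0.04499461]
 blob [ 211  269   76   42 1008] ((237.37713623046875, 505.900146484375), (135.792724609375, 698.2703857421875), 54.970882415771484) [0.46066978 0.35028918 0.0399173 ]
green 89 [[0.42682181 0.34313437 0.04      ]]
```

View pics/crop1.png

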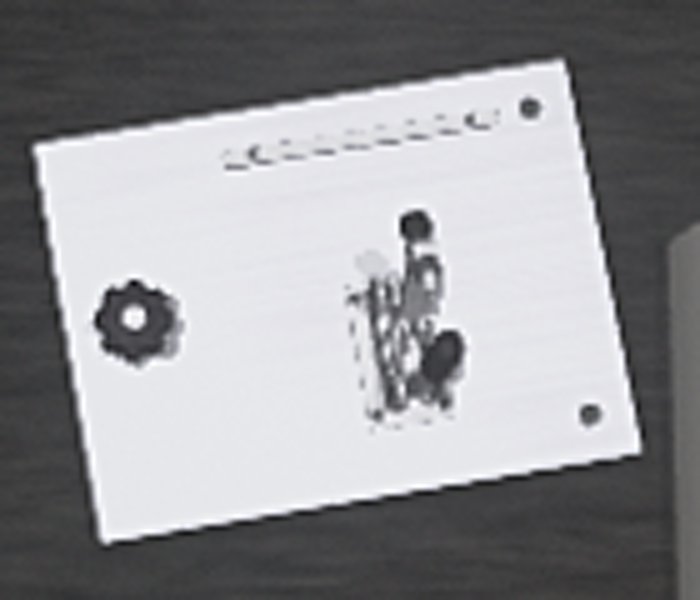

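The zoom shows the knob hub at (135,320), the fence running from about (225,160) to (500,118), and the handle and bar tips at (443,350) and (415,225). Next I refine the level, fence and knob positions.

Run:
```python
import io,contextlib
with contextlib.redirect_stdout(io.StringIO()):
    from m import *
fp=lambda uv,h:((ray(T,uv,h)[:,:2]-C)@Rz).round(4)
print('fence ends',fp([[262+225/5,135+160/5],[262+500/5,135+118/5]],.044))
print('knob hub',fp([[262+134.5/5,135+319/5]],.086))
print('knob outline',fp([[262+137/5,135+321/5]],.085))
print('handle tip',fp([[262+443/5,135+352/5]],.175),'bar end',fp([[262+415/5,135+225/5]],.15))
P=cloud(T); z=P[...,2]; v,u=np.mgrid[:420,:560]
lv=((z>.034)&(z<.046)&(u>208)&(u<236)&(v>200)&(v<272)).astype(np.uint8)
cs,_=cv2.findContours(lv,cv2.RETR_EXTERNAL,cv2.CHAIN_APPROX_NONE);k=max(cs,key=cv2.contourArea)
r=cv2.minAreaRect((ray(T,k[:,0,:],.04)[:,:2]*1000).astype(np.float32));print('level depth',r)
P=cloud(S); z=P[...,2]; v,u=np.mgrid[:420,:560]
lv=((z>.034)&(z<.046)&(u>205)&(u<290)&(v>262)&(v<318)).astype(np.uint8)
cs,_=cv2.findContours(lv,cv2.RETR_EXTERNAL,cv2.CHAIN_APPROX_NONE);k=max(cs,key=cv2.contourArea)
print('level scene',cv2.minAreaRect((ray(S,k[:,0,:],.04)[:,:2]*1000).astype(np.float32)))
s=env.get_state();R=s['ee_rot'];print('tool y ang',np.degrees(np.arctan2(R[1,1],R[0,1])))
```

```text
fence ends [[ 0.0813  0.046 ]
 [ 0.0802 -0.1053]]
knob hub [[-0.0021  0.1115]]
knob outline [[-0.0032  0.1103]]
handle tip [[-0.0541 -0.0248]] bar end [[ 0.0125 -0.0279]]
level depth ((476.27685546875, 347.2102966308594), (169.44415283203125, 24.999961853027344), 6.460519790649414)
level scene ((472.19036865234375, 349.3211669921875), (171.9903106689453, 29.801429748535156), 6.417734622955322)
tool y ang 112.0515415159022
```

>>> play_rows([
  {"delta_pos":[0,0,0],"turn":5.2,"grip":1},
  {"delta_pos":[0,0,0],"turn":5.2,"grip":1},
  {"delta_pos":[0,10,0],"turn":5.1,"grip":1},
  {"delta_pos":[-10,25,0],"turn":0,"grip":1},
  {"delta_pos":[-16,35,0],"turn":0,"grip":1},
  {"delta_pos":[-16,35,0],"turn":0,"grip":1},
  {"delta_pos":[-16,35,0],"turn":0,"grip":1},
  {"delta_pos":[-16,35,0],"turn":0,"grip":1},
], squeeze=90)

```text
clock: 0.77
ee_pos: [0.2778, -0.3723, 0.2526]
ee_rot: [[-0.994, -0.113, -0.001], [-0.113, 0.994, 0.001], [0.0, 0.001, -1.0]]
ft_force: [1.5, -0.1, 1.1]
opening: 1.002
finger_force: 0.0
```

>>> play_rows([
  {"delta_pos":[-16,35,0],"turn":0,"grip":1},
  {"delta_pos":[-16,35,0],"turn":0,"grip":1},
  {"delta_pos":[-16,35,0],"turn":0,"grip":1},
  {"delta_pos":[-16,35,0],"turn":0,"grip":1},
  {"delta_pos":[-16,35,0],"turn":0,"grip":1},
  {"delta_pos":[-16,35,0],"turn":0,"grip":1},
  {"delta_pos":[-16,35,0],"turn":0,"grip":1},
  {"delta_pos":[-16,35,0],"turn":0,"grip":1},
])

```text
clock: 1.43
ee_pos: [0.3731, -0.0793, 0.2534]
ee_rot: [[-0.993, -0.114, 0.001], [-0.114, 0.993, 0.001], [-0.001, 0.0, -1.0]]
ft_force: [1.6, -0.8, -0.2]
opening: 1.002
finger_force: 0.0
```

>>> play_rows([
  {"delta_pos":[-16,35,0],"turn":0,"grip":1},
  {"delta_pos":[-16,35,0],"turn":0,"grip":1},
  {"delta_pos":[-16,35,0],"turn":0,"grip":1},
  {"delta_pos":[-16,35,0],"turn":0,"grip":1},
  {"delta_pos":[-16,35,0],"turn":0,"grip":1},
  {"delta_pos":[-16,35,0],"turn":0,"grip":1},
  {"delta_pos":[-16,35,0],"turn":0,"grip":1},
  {"delta_pos":[0,0,0],"turn":0,"grip":1},
])

```text
clock: 2.1
ee_pos: [0.4568, 0.1796, 0.2505]
ee_rot: [[-0.993, -0.118, -0.004], [-0.118, 0.993, -0.002], [0.004, -0.001, -1.0]]
ft_force: [-1.3, -1.3, -0.9]
opening: 1.002
finger_force: 0.0
```

```bash
cat > go.py <<'E'
# usage: go.py x y z yawy_deg -> deltas (tool axes at final yaw), turn
import sys
from h import *
def go(x,y,z,yaw):
    s=env.get_state(); R=s['ee_rot']; a=np.degrees(np.arctan2(R[1,1],R[0,1]))
    t=(a-yaw+180)%360-180; b=np.radians(yaw); d=np.array([x,y,z])-s['ee_pos']
    ty=np.array([np.cos(b),np.sin(b),0]); tx=np.array([-np.sin(b),np.cos(b),0]); tx=np.array([ty[1]*-1,ty[0],0])
    tz=np.array([0,0,-1.]); tx=np.cross(ty,tz)
    print('t%.2f'%s['clock'],'pos',s['ee_pos'].round(4),'yaw %.1f'%a,'delta mm',(1000*np.array([d@tx,d@ty,d@tz])).round(1),'turn %.1f'%t,'F',s['ft_force'].round(1),'op %.3f'%s['opening'],'ff %.1f'%s['finger_force'])
if __name__=='__main__': go(*map(float,sys.argv[1:]))
E
python3 go.py .525 .3535 .034 96.5
```

```text
t2.10 pos [0.4568 0.1796 0.2505] yaw 96.8 delta mm [-87.4 165.1 216.5] turn 0.3 F [-1.3 -1.3 -0.9] op 1.002 ff 0.0
```

>>> play_rows([
  {"delta_pos":[-17,33,0],"turn":0,"grip":1},
  {"delta_pos":[-17,33,0],"turn":0,"grip":1},
  {"delta_pos":[-17,33,0],"turn":0,"grip":1},
  {"delta_pos":[-17,33,10],"turn":0,"grip":1},
  {"delta_pos":[-19,33,20],"turn":0,"grip":1},
  {"delta_pos":[0,0,35],"turn":0,"grip":1},
  {"delta_pos":[0,0,35],"turn":0,"grip":1},
  {"delta_pos":[0,0,0],"turn":0,"grip":1},
])

```text
clock: 2.77
ee_pos: [0.5203, 0.3461, 0.1436]
ee_rot: [[-0.993, -0.114, -0.012], [-0.114, 0.993, -0.009], [0.013, -0.008, -1.0]]
ft_force: [-0.5, -1.4, -3.1]
opening: 1.001
finger_force: 0.0
```

```bash
python3 go.py .525 .3535 .034 96.5
```

```text
t2.77 pos [0.5203 0.3461 0.1436] yaw 96.5 delta mm [ -5.5   6.8 109.6] turn 0.0 F [-0.5 -1.4 -3.1] op 1.001 ff 0.0
```

>>> play_rows([
  {"delta_pos":[0,0,20],"turn":0,"grip":1},
  {"delta_pos":[0,0,30],"turn":0,"grip":1},
  {"delta_pos":[0,0,30],"turn":0,"grip":1},
  {"delta_pos":[0,0,15],"turn":0,"grip":1},
  {"delta_pos":[0,0,8],"turn":0,"grip":1},
  {"delta_pos":[0,0,0],"turn":0,"grip":1},
  {"delta_pos":[0,0,0],"turn":0,"grip":1},
  {"delta_pos":[0,0,0],"turn":0,"grip":1},
])

```text
clock: 3.43
ee_pos: [0.5247, 0.3485, 0.0537]
ee_rot: [[-0.993, -0.114, 0.003], [-0.114, 0.993, 0.002], [-0.003, 0.002, -1.0]]
ft_force: [0.3, 0.0, 0.2]
opening: 1.004
finger_force: 0.0
```

```bash
python3 go.py .525 .3535 .034 96.5
```

```text
t3.43 pos [0.5247 0.3485 0.0537] yaw 96.6 delta mm [-0.9  4.9 19.7] turn 0.1 F [0.3 0.  0.2] op 1.004 ff 0.0
```

>>> play_rows([
  {"delta_pos":[-1,5,10],"turn":0,"grip":1},
  {"delta_pos":[0,0,9],"turn":0,"grip":1},
  {"delta_pos":[0,0,0],"turn":0,"grip":0.5},
  {"delta_pos":[0,0,0],"turn":0,"grip":0},
  {"delta_pos":[0,0,0],"turn":0,"grip":-0.3},
  {"delta_pos":[0,0,0],"turn":0,"grip":-0.6},
  {"delta_pos":[0,0,0],"turn":0,"grip":-1},
  {"delta_pos":[0,0,0],"turn":0,"grip":-1},
], squeeze=90)

```text
clock: 4.1
ee_pos: [0.5244, 0.353, 0.0326]
ee_rot: [[-0.993, -0.114, 0.001], [-0.114, 0.993, 0.001], [-0.001, 0.0, -1.0]]
ft_force: [-0.2, -0.1, 4.1]
opening: 0.267
finger_force: 89.9
```

>>> play_rows([
  {"delta_pos":[0,0,0],"turn":0,"grip":-1},
  {"delta_pos":[0,0,0],"turn":0,"grip":-1},
  {"delta_pos":[0,0,-5],"turn":0,"grip":-1},
  {"delta_pos":[0,0,-10],"turn":0,"grip":-1},
  {"delta_pos":[0,0,-20],"turn":0,"grip":-1},
  {"delta_pos":[0,0,-20],"turn":0,"grip":-1},
  {"delta_pos":[0,0,-20],"turn":0,"grip":-1},
  {"delta_pos":[0,0,-20],"turn":0,"grip":-1},
])

```text
clock: 4.77
ee_pos: [0.5236, 0.3526, 0.1276]
ee_rot: [[-0.993, -0.114, -0.001], [-0.114, 0.993, -0.001], [0.001, -0.0, -1.0]]
ft_force: [-0.5, 1.0, -4.3]
opening: 0.266
finger_force: 88.4
```

Run:
```python
from h import *
import io,contextlib
with contextlib.redirect_stdout(io.StringIO()):
    from m import C,Rz,a
g=C+Rz@[.0655,-.0265+.05]; print('seat',C+Rz@[.0655,-.0265],'grip',g,'handle',C+Rz@[-.0525,-.027],'piv',C+Rz@[-.0585,-.027],'knob',C+Rz@[-.0018,.1118])
from go import go
go(*g,.12,189.8)
d=cap('scene'); save(d,'lift',(150,170,370,330),3)
```

```text
seat [0.65722054 0.04689697] grip [0.64873936 0.09617242] handle [0.5410153  0.02638863] piv [0.53510225 0.02537089] knob [0.56743684 0.17177719]
t4.77 pos [0.5236 0.3526 0.1276] yaw 96.5 delta mm [273.9 -79.7   7.6] turn -93.3 F [-0.5  1.  -4.3] op 0.266 ff 88.4
```

View pics/lift.png

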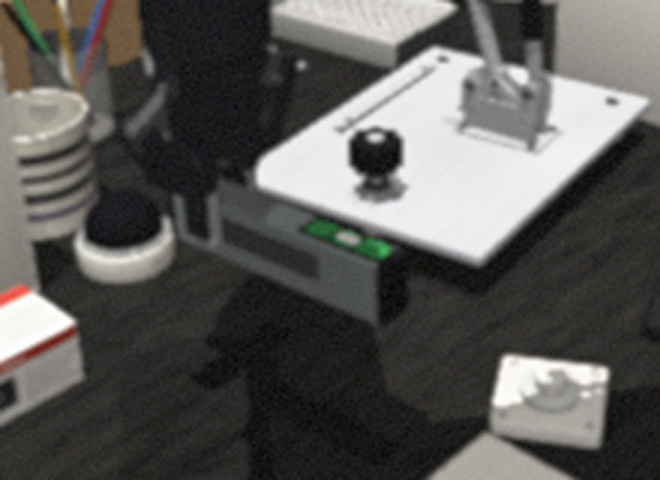

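Level is lifted and horizontal, with the vial at (348,238) on the near end; nothing else moved. I raise it, rotate it and carry it over.

>>> play_rows([
  {"delta_pos":[0,0,-20],"turn":0,"grip":-1},
  {"delta_pos":[0,0,-30],"turn":-3,"grip":-1},
  {"delta_pos":[0,0,-30],"turn":-5,"grip":-1},
  {"delta_pos":[0,0,-20],"turn":-7,"grip":-1},
  {"delta_pos":[0,0,-10],"turn":-7,"grip":-1},
  {"delta_pos":[0,0,0],"turn":-7,"grip":-1},
  {"delta_pos":[0,0,0],"turn":-7,"grip":-1},
  {"delta_pos":[0,0,0],"turn":-7,"grip":-1},
])

```text
clock: 5.48
ee_pos: [0.5237, 0.3529, 0.2361]
ee_rot: [[-0.644, -0.765, -0.001], [-0.765, 0.644, 0.0], [0.001, 0.001, -1.0]]
ft_force: [0.4, 0.0, -5.9]
opening: 0.26
finger_force: 88.6
```

>>> play_rows([
  {"delta_pos":[0,0,0],"turn":-7,"grip":-1},
  {"delta_pos":[0,0,0],"turn":-7,"grip":-1},
  {"delta_pos":[0,0,0],"turn":-7,"grip":-1},
  {"delta_pos":[0,0,0],"turn":-7,"grip":-1},
  {"delta_pos":[0,0,0],"turn":-7,"grip":-1},
  {"delta_pos":[0,0,0],"turn":-7,"grip":-1},
  {"delta_pos":[0,0,0],"turn":-5,"grip":-1},
  {"delta_pos":[0,0,0],"turn":-3,"grip":-1},
])

```text
clock: 6.15
ee_pos: [0.5237, 0.3528, 0.2357]
ee_rot: [[0.17, -0.985, -0.002], [-0.985, -0.17, -0.001], [0.0, 0.002, -1.0]]
ft_force: [0.7, 0.5, -4.1]
opening: 0.269
finger_force: 88.7
```

```bash
python3 go.py .6487 .0962 .19 189.8
```

```text
t6.15 pos [0.5237 0.3528 0.2357] yaw -170.2 delta mm [274.1 -79.5  45.7] turn 0.0 F [ 0.7  0.5 -4.1] op 0.269 ff 88.7
```

>>> play_rows([
  {"delta_pos":[15,-10,0],"turn":0,"grip":-1},
  {"delta_pos":[30,-15,0],"turn":0,"grip":-1},
  {"delta_pos":[35,-15,0],"turn":0,"grip":-1},
  {"delta_pos":[35,-15,0],"turn":0,"grip":-1},
  {"delta_pos":[35,-10,0],"turn":0,"grip":-1},
  {"delta_pos":[35,-10,0],"turn":0,"grip":-1},
  {"delta_pos":[35,-5,0],"turn":0,"grip":-1},
  {"delta_pos":[30,0,0],"turn":0,"grip":-1},
])

```text
clock: 6.82
ee_pos: [0.6449, 0.1174, 0.2351]
ee_rot: [[0.165, -0.986, -0.003], [-0.986, -0.165, -0.0], [-0.0, 0.003, -1.0]]
ft_force: [-0.6, 0.5, -4.9]
opening: 0.266
finger_force: 88.8
```

>>> play_rows([
  {"delta_pos":[18,0,0],"turn":0,"grip":-1},
  {"delta_pos":[6,0,20],"turn":0,"grip":-1},
  {"delta_pos":[0,0,30],"turn":0,"grip":-1},
  {"delta_pos":[0,0,30],"turn":0,"grip":-1},
  {"delta_pos":[0,0,20],"turn":0,"grip":-1},
  {"delta_pos":[0,0,10],"turn":0,"grip":-1},
  {"delta_pos":[0,0,0],"turn":0,"grip":-1},
  {"delta_pos":[0,0,0],"turn":0,"grip":-1},
])

```text
clock: 7.48
ee_pos: [0.6485, 0.0958, 0.1273]
ee_rot: [[0.166, -0.986, -0.0], [-0.986, -0.166, -0.001], [0.001, 0.0, -1.0]]
ft_force: [0.4, 0.4, -3.2]
opening: 0.265
finger_force: 88.7
```

```bash
python3 go.py .6487 .0962 .071 189.8
python3 - <<'E'
from h import *
d=cap('top'); save(d,'pre',(240,120,420,260),4)
E
```

```text
t7.48 pos [0.6485 0.0958 0.1273] yaw -170.4 delta mm [-0.3 -0.2 56.3] turn -0.2 F [ 0.4  0.4 -3.2] op 0.265 ff 88.7
```

View pics/pre.png

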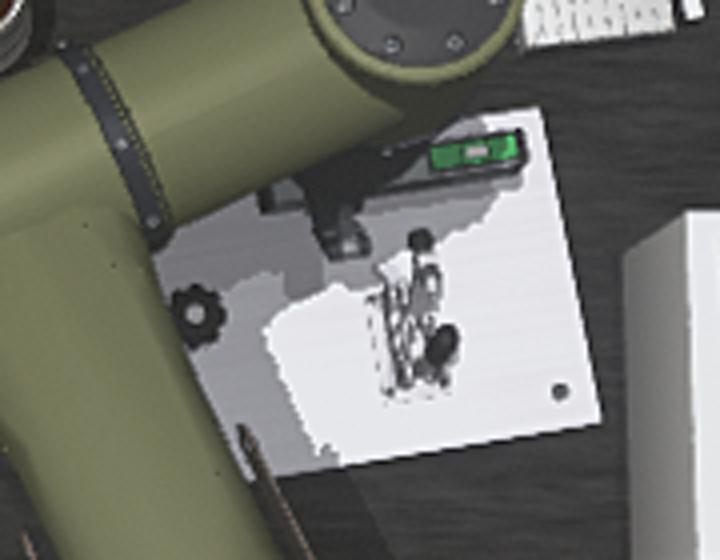

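The level hangs over the fence side, its vial at (475,152) and clear of the clamp bar at (425,240). I check the vial's lateral position before lowering.

```bash
cat > vial.py <<'E'
from h import *
C=np.array([.58817,.06190]);a=np.radians(9.766);Rz=np.array([[np.cos(a),-np.sin(a)],[np.sin(a),np.cos(a)]])
def vial(h=.078,pr=True):
    d=cap('top'); c=d['color'].astype(int)
    P=cloud(d); 
    g=((c[...,1]>c[...,0]+30)&(c[...,1]>c[...,2]+25)).astype(np.uint8)
    q0=ray(d,np.stack(np.meshgrid(np.arange(560),np.arange(420)),-1).reshape(-1,2),h)[:,:2]
    q=((q0-C)@Rz).reshape(420,560,2)
    g&=((abs(q[...,0]-.065)<.04)&(abs(q[...,1]+.0765)<.06)).astype(np.uint8)
    g=cv2.morphologyEx(g,cv2.MORPH_CLOSE,np.ones((9,9)))
    n,L,st,_=cv2.connectedComponentsWithStats(g); i=1+np.argmax(st[1:,4])
    k=cv2.findContours((L==i).astype(np.uint8),0,1)[0][0][:,0,:]
    r=cv2.minAreaRect((q[k[:,1],k[:,0]]*1000).astype(np.float32))
    print('vial q mm',r,'n',st[i,4]); return d,q,(L==i)
if __name__=='__main__':
    import sys; vial(float(sys.argv[1]))
E
python3 vial.py .134
```

```text
vial q mm ((66.72518920898438, -74.52861022949219), (13.837936401367188, 53.485713958740234), 0.3709978461265564) n 114
```

>>> play_rows([
  {"delta_pos":[0,0,15],"turn":0,"grip":-1},
  {"delta_pos":[0,0,20],"turn":0,"grip":-1},
  {"delta_pos":[0,0,10],"turn":0,"grip":-1},
  {"delta_pos":[0,0,5],"turn":0,"grip":-1},
  {"delta_pos":[0,0,2],"turn":0,"grip":-1},
  {"delta_pos":[0,0,1],"turn":0,"grip":-1},
  {"delta_pos":[0,0,0],"turn":0,"grip":-1},
  {"delta_pos":[0,0,0],"turn":0,"grip":-1},
])

```text
clock: 8.25
ee_pos: [0.649, 0.0961, 0.0752]
ee_rot: [[0.166, -0.986, 0.002], [-0.986, -0.166, 0.0], [-0.0, -0.002, -1.0]]
ft_force: [-0.6, 0.2, -5.0]
opening: 0.267
finger_force: 88.8
```

>>> play_rows([
  {"delta_pos":[0,0,1],"turn":0,"grip":-1},
  {"delta_pos":[0,0,1],"turn":0,"grip":-1},
  {"delta_pos":[0,0,1],"turn":0,"grip":-1},
  {"delta_pos":[0,0,0],"turn":0,"grip":-1},
  {"delta_pos":[0,0,0],"turn":0,"grip":-1},
  {"delta_pos":[0,0,0],"turn":0,"grip":-1},
  {"delta_pos":[0,0,0],"turn":0,"grip":-1},
  {"delta_pos":[0,0,0],"turn":0,"grip":-1},
])

```text
clock: 8.92
ee_pos: [0.6484, 0.0959, 0.0709]
ee_rot: [[0.166, -0.986, -0.0], [-0.986, -0.166, 0.0], [-0.0, 0.0, -1.0]]
ft_force: [-0.3, 0.0, -4.2]
opening: 0.267
finger_force: 88.8
```

```bash
python3 go.py .6487 .0962 .071 189.8; python3 vial.py .078
```

```text
t8.92 pos [0.6484 0.0959 0.0709] yaw -170.5 delta mm [-0.2 -0.4 -0.1] turn -0.3 F [-0.3  0.  -4.2] op 0.267 ff 88.8
vial q mm ((65.45121765136719, -74.14955139160156), (13.622803688049316, 52.427452087402344), 0.8964473605155945) n 97
```

Not yet in contact; lower until it is.

>>> play_rows([
  {"delta_pos":[0,0,1],"turn":0,"grip":-1},
  {"delta_pos":[0,0,0.5],"turn":0,"grip":-1},
  {"delta_pos":[0,0,0],"turn":0,"grip":-1},
  {"delta_pos":[0,0,0],"turn":0,"grip":-1},
  {"delta_pos":[0,0,0],"turn":0,"grip":-1},
  {"delta_pos":[0,0,0],"turn":0,"grip":-1},
  {"delta_pos":[0,0,0],"turn":0,"grip":-1},
  {"delta_pos":[0,0,0],"turn":0,"grip":-1},
])

```text
clock: 9.63
ee_pos: [0.6486, 0.096, 0.0703]
ee_rot: [[0.166, -0.986, 0.001], [-0.986, -0.166, 0.0], [0.0, -0.001, -1.0]]
ft_force: [-4.7, 0.3, 5.6]
opening: 0.264
finger_force: 90.2
```

>>> play_rows([
  {"delta_pos":[0,0,0],"turn":0,"grip":-0.4},
  {"delta_pos":[0,0,0],"turn":0,"grip":-0.2},
  {"delta_pos":[0,0,0],"turn":0,"grip":0},
  {"delta_pos":[0,0,0],"turn":0,"grip":0.1},
  {"delta_pos":[0,0,0],"turn":0,"grip":0.1},
  {"delta_pos":[0,0,0],"turn":0,"grip":0.1},
  {"delta_pos":[0,0,-10],"turn":0,"grip":0.1},
  {"delta_pos":[0,0,-20],"turn":0,"grip":0.1},
])

```text
clock: 10.3
ee_pos: [0.6469, 0.0955, 0.0971]
ee_rot: [[0.166, -0.986, -0.005], [-0.986, -0.166, -0.001], [0.0, 0.005, -1.0]]
ft_force: [0.8, -0.1, -0.3]
opening: 0.552
finger_force: 0.0
```

>>> play_rows([
  {"delta_pos":[0,0,-35],"turn":0,"grip":0.1},
  {"delta_pos":[0,0,-40],"turn":0,"grip":0.1},
  {"delta_pos":[0,0,-40],"turn":0,"grip":0.1},
  {"delta_pos":[0,0,-30],"turn":0,"grip":0.1},
  {"delta_pos":[0,0,-10],"turn":0,"grip":0.1},
  {"delta_pos":[0,0,0],"turn":0,"grip":0.1},
  {"delta_pos":[0,0,0],"turn":0,"grip":0.1},
  {"delta_pos":[0,0,0],"turn":0,"grip":0.1},
])

```text
clock: 10.97
ee_pos: [0.6479, 0.096, 0.2528]
ee_rot: [[0.166, -0.986, -0.002], [-0.986, -0.166, -0.0], [-0.0, 0.002, -1.0]]
ft_force: [0.3, -0.6, -0.9]
opening: 0.546
finger_force: 0.0
```

```bash
python3 go.py .541 .0264 .155 99.8; python3 vial.py .078
```

```text
t10.97 pos [0.6479 0.096  0.2528] yaw -170.4 delta mm [117.2 -50.3  97.8] turn 89.8 F [ 0.3 -0.6 -0.9] op 0.546 ff 0.0
vial q mm ((65.64035034179688, -73.62393188476562), (12.74351978302002, 52.473087310791016), 0.3452651798725128) n 95
```

>>> play_rows([
  {"delta_pos":[0,0,0],"turn":5.8,"grip":0},
  {"delta_pos":[0,0,0],"turn":7,"grip":0},
  {"delta_pos":[0,0,0],"turn":7,"grip":0},
  {"delta_pos":[0,0,0],"turn":7,"grip":0},
  {"delta_pos":[0,0,0],"turn":7,"grip":0},
  {"delta_pos":[0,0,0],"turn":7,"grip":0},
  {"delta_pos":[0,0,0],"turn":7,"grip":0},
  {"delta_pos":[0,0,0],"turn":7,"grip":0},
])

```text
clock: 11.68
ee_pos: [0.648, 0.0958, 0.2525]
ee_rot: [[-0.714, -0.7, -0.003], [-0.7, 0.714, -0.001], [0.003, 0.001, -1.0]]
ft_force: [-0.1, 0.3, 0.1]
opening: 0.496
finger_force: 0.0
```

>>> play_rows([
  {"delta_pos":[0,0,0],"turn":7,"grip":0},
  {"delta_pos":[0,0,0],"turn":7,"grip":0},
  {"delta_pos":[0,0,0],"turn":7,"grip":0},
  {"delta_pos":[0,0,0],"turn":7,"grip":0},
  {"delta_pos":[0,0,0],"turn":7,"grip":0},
  {"delta_pos":[27,-12,0],"turn":0,"grip":0},
  {"delta_pos":[30,-13,0],"turn":0,"grip":0},
  {"delta_pos":[30,-13,0],"turn":0,"grip":0},
])

```text
clock: 12.35
ee_pos: [0.5678, 0.0431, 0.2517]
ee_rot: [[-0.985, -0.17, -0.004], [-0.17, 0.986, -0.002], [0.004, -0.001, -1.0]]
ft_force: [0.9, -0.5, 1.3]
opening: 0.503
finger_force: 0.0
```

>>> play_rows([
  {"delta_pos":[30,-12,0],"turn":0,"grip":0},
  {"delta_pos":[0,0,0],"turn":0,"grip":0},
  {"delta_pos":[0,0,0],"turn":0,"grip":0},
  {"delta_pos":[0,0,0],"turn":0,"grip":0},
  {"delta_pos":[0,0,0],"turn":0,"grip":0},
  {"delta_pos":[0,0,0],"turn":0,"grip":0},
  {"delta_pos":[0,0,0],"turn":0,"grip":0},
  {"delta_pos":[0,0,0],"turn":0,"grip":0},
])

```text
clock: 13.02
ee_pos: [0.5419, 0.0271, 0.2538]
ee_rot: [[-0.986, -0.17, -0.001], [-0.17, 0.986, -0.0], [0.001, -0.0, -1.0]]
ft_force: [-0.7, -0.4, -0.4]
opening: 0.5
finger_force: 0.0
```

```bash
python3 go.py .541 .0264 .155 99.8
python3 - <<'E'
from h import *
d=cap('scene'); save(d,'hand',(220,120,380,260),4)
E
```

```text
t13.02 pos [0.5419 0.0271 0.2538] yaw 99.8 delta mm [ 1.  -0.6 98.8] turn -0.0 F [-0.7 -0.4 -0.4] op 0.500 ff 0.0
```

View pics/hand.png

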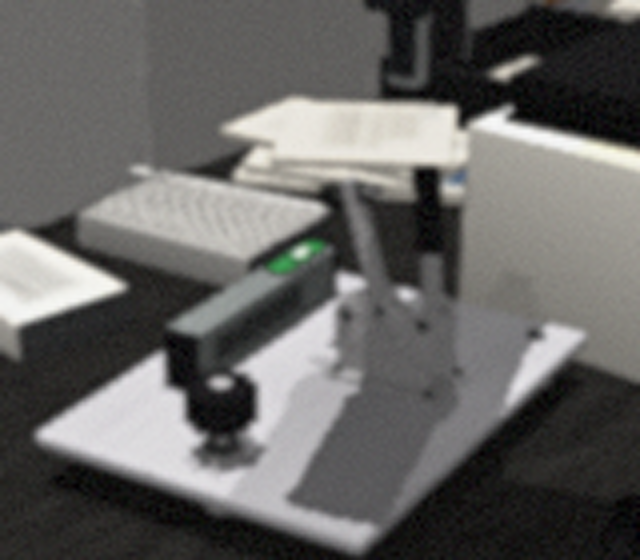

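The level lies flat along the fence, and the open fingers at (420,60) are above the handle at (428,210). Descend and pinch gently.

>>> play_rows([
  {"delta_pos":[1,0,15],"turn":0,"grip":0},
  {"delta_pos":[0,0,25],"turn":0,"grip":0},
  {"delta_pos":[0,0,25],"turn":0,"grip":0},
  {"delta_pos":[0,0,18],"turn":0,"grip":0},
  {"delta_pos":[0,0,10],"turn":0,"grip":0},
  {"delta_pos":[0,0,5],"turn":0,"grip":0},
  {"delta_pos":[0,0,0],"turn":0,"grip":0},
  {"delta_pos":[0,0,0],"turn":0,"grip":0},
], squeeze=25)

```text
clock: 13.73
ee_pos: [0.5411, 0.0267, 0.1575]
ee_rot: [[-0.986, -0.169, 0.001], [-0.169, 0.986, 0.0], [-0.001, -0.0, -1.0]]
ft_force: [0.6, -0.2, 0.1]
opening: 0.502
finger_force: 0.0
```

>>> play_rows([
  {"delta_pos":[0,0,0],"turn":0,"grip":-0.3},
  {"delta_pos":[0,0,0],"turn":0,"grip":-0.6},
  {"delta_pos":[0,0,0],"turn":0,"grip":-1},
  {"delta_pos":[0,0,0],"turn":0,"grip":-1},
  {"delta_pos":[0,0,0],"turn":0,"grip":-1},
  {"delta_pos":[0,0,0],"turn":0,"grip":-1},
  {"delta_pos":[0,0,0],"turn":0,"grip":-1},
  {"delta_pos":[0,0,0],"turn":0,"grip":-1},
], squeeze=25)

```text
clock: 14.4
ee_pos: [0.5413, 0.0248, 0.158]
ee_rot: [[-0.986, -0.168, 0.002], [-0.168, 0.986, -0.003], [-0.002, -0.003, -1.0]]
ft_force: [2.1, -7.7, 0.6]
opening: 0.158
finger_force: 29.9
```

Run:
```python
from h import *
s=env.get_state(); print(s['ee_pos'],s['opening'],s['finger_force'],s['ft_force'])
# arc deltas: handle elev angle phi=85deg-> -8deg (from -x axis: x=piv - r cos(b), b=95deg..-8)
b=np.radians(95-np.degrees(np.linspace(0,1.8,17)));r=68
x=r*np.cos(b);z=r*np.sin(b)   # x toward plate -x = tool +x
print(np.c_[np.diff(x),-np.diff(z)].round(1).tolist())
```

```text
[0.54133516 0.02477289 0.1580186 ] 0.1584574695445359 29.901010394096375 [ 2.0763321  -7.6535197   0.58729292]
[[7.6, -0.2], [7.6, 0.6], [7.5, 1.5], [7.3, 2.3], [7.0, 3.1], [6.6, 3.9], [6.1, 4.6], [5.6, 5.2], [4.9, 5.8], [4.2, 6.4], [3.5, 6.8], [2.7, 7.1], [1.9, 7.4], [1.1, 7.6], [0.2, 7.6], [-0.7, 7.6]]
```

>>> play_rows([
  {"delta_pos":[3,-1.5,0],"turn":0,"grip":-1},
  {"delta_pos":[4.5,0,0],"turn":0,"grip":-1},
  {"delta_pos":[7.5,0,0.5],"turn":0,"grip":-1},
  {"delta_pos":[7.5,0,1.5],"turn":0,"grip":-1},
  {"delta_pos":[7.5,0,2.5],"turn":0,"grip":-1},
  {"delta_pos":[7,0,3],"turn":0,"grip":-1},
  {"delta_pos":[6.5,0,4],"turn":0,"grip":-1},
  {"delta_pos":[6,0,4.5],"turn":0,"grip":-1},
])

```text
clock: 15.07
ee_pos: [0.4943, 0.0164, 0.1448]
ee_rot: [[-0.986, -0.169, 0.009], [-0.169, 0.986, 0.0], [-0.009, -0.001, -1.0]]
ft_force: [-0.3, -1.7, 10.5]
opening: 0.162
finger_force: 31.9
```

>>> play_rows([
  {"delta_pos":[5.5,0,5],"turn":0,"grip":-1},
  {"delta_pos":[5,0,6],"turn":0,"grip":-1},
  {"delta_pos":[4,0,6.5],"turn":0,"grip":-1},
  {"delta_pos":[3.5,0,7],"turn":0,"grip":-1},
  {"delta_pos":[0,0,0],"turn":0,"grip":-1},
  {"delta_pos":[0,0,0],"turn":0,"grip":-1},
  {"delta_pos":[0,0,0],"turn":0,"grip":-1},
  {"delta_pos":[0,0,0],"turn":0,"grip":-1},
])

```text
clock: 15.73
ee_pos: [0.4743, 0.0129, 0.1179]
ee_rot: [[-0.986, -0.169, 0.001], [-0.169, 0.986, -0.001], [-0.001, -0.001, -1.0]]
ft_force: [-6.6, -3.3, 6.3]
opening: 0.162
finger_force: 31.3
```

Run:
```python
from h import *
from vial import C,Rz
s=env.get_state(); q=(s['ee_pos'][:2]-C)@Rz; z=s['ee_pos'][2]-.003-.084
print(s['ee_pos'],q,'angle',1.8+np.radians(-8)-0+0, 'elev deg',np.degrees(np.arctan2(z,-.0585-q[0])),'r',np.hypot(z,-.0585-q[0]),s['ft_force'],s['finger_force'])
```

```text
[0.47426411 0.01286476 0.11790257] [-0.12057283 -0.02900341] angle 1.6603736598404537 elev deg 26.466126983817627 r 0.06933978314646963 [-6.55026547 -3.33482924  6.3375926 ] 31.302239298820496
```

>>> play_rows([
  {"delta_pos":[2.5,0,7],"turn":0,"grip":-1},
  {"delta_pos":[2,0,7],"turn":0,"grip":-1},
  {"delta_pos":[1,0,7],"turn":0,"grip":-1},
  {"delta_pos":[0.5,0,7],"turn":0,"grip":-1},
  {"delta_pos":[0,0,6],"turn":0,"grip":-1},
  {"delta_pos":[0,0,0],"turn":0,"grip":-1},
  {"delta_pos":[0,0,0],"turn":0,"grip":-1},
  {"delta_pos":[0,0,0],"turn":0,"grip":-1},
])

```text
clock: 16.4
ee_pos: [0.4685, 0.0119, 0.0832]
ee_rot: [[-0.986, -0.169, 0.0], [-0.169, 0.986, -0.001], [-0.0, -0.002, -1.0]]
ft_force: [-2.5, -3.9, 4.2]
opening: 0.158
finger_force: 31.5
```

>>> play_rows([
  {"delta_pos":[0,0,3],"turn":0,"grip":-1},
  {"delta_pos":[-0.5,0,3],"turn":0,"grip":-1},
  {"delta_pos":[0,0,2],"turn":0,"grip":-1},
  {"delta_pos":[0,0,0],"turn":0,"grip":-1},
  {"delta_pos":[0,0,0],"turn":0,"grip":-1},
  {"delta_pos":[0,0,0],"turn":0,"grip":-1},
  {"delta_pos":[0,0,0],"turn":0,"grip":-1},
  {"delta_pos":[0,0,0],"turn":0,"grip":-1},
])

```text
clock: 17.07
ee_pos: [0.4692, 0.012, 0.0753]
ee_rot: [[-0.986, -0.169, 0.001], [-0.169, 0.986, -0.001], [-0.001, -0.002, -1.0]]
ft_force: [-2.3, -5.1, 4.0]
opening: 0.159
finger_force: 31.9
```

```bash
cat > hang.py <<'E'
from h import *
from vial import C,Rz
s=env.get_state(); q=(s['ee_pos'][:2]-C)@Rz; z=s['ee_pos'][2]-.003-.084
print(s['ee_pos'],q,'joint',np.radians(95)-np.arctan2(z,-.0585-q[0]),'r',np.hypot(z,-.0585-q[0]),s['ft_force'],s['finger_force'])
E
python3 hang.py
```

```text
[0.46923425 0.01197829 0.07534971] [-0.12568017 -0.02902384] joint 1.8297736179405053 r 0.0681828801453136 [-2.25297875 -5.10152774  4.04154967] 31.93213552236557
```

>>> play_rows([
  {"delta_pos":[0,0,1],"turn":0,"grip":-1},
  {"delta_pos":[0,0,0],"turn":0,"grip":-1},
  {"delta_pos":[0,0,0],"turn":0,"grip":-1},
  {"delta_pos":[0,0,1],"turn":0,"grip":-1},
  {"delta_pos":[0,0,0],"turn":0,"grip":-1},
  {"delta_pos":[0,0,0],"turn":0,"grip":-1},
  {"delta_pos":[0,0,0],"turn":0,"grip":-1},
  {"delta_pos":[0,0,0],"turn":0,"grip":-1},
])

```text
clock: 17.73
ee_pos: [0.4695, 0.012, 0.0736]
ee_rot: [[-0.986, -0.169, 0.002], [-0.169, 0.986, -0.001], [-0.002, -0.002, -1.0]]
ft_force: [-2.0, -5.2, 5.4]
opening: 0.161
finger_force: 32.2
```

```bash
python3 hang.py;python3 - <<'E'
from h import *
d=cap('scene'); save(d,'lock',(240,140,380,250),5)
E
```

```text
[0.46950234 0.01201706 0.07361293] [-0.1254094 -0.0290311] joint 1.8555329577323374 r 0.06823548394427084 [-1.96558899 -5.17520133  5.44497437] 32.16183364391327
```

View pics/lock.png

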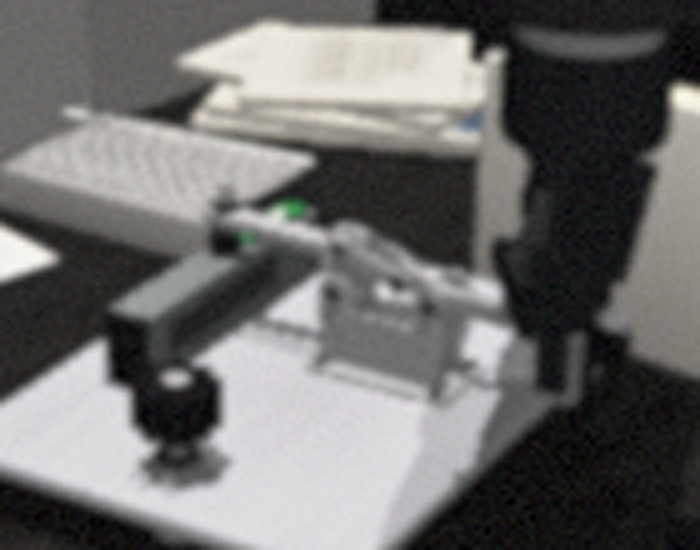

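>>> play_rows([
  {"delta_pos":[0,0,1],"turn":0,"grip":-1},
  {"delta_pos":[0,0,1],"turn":0,"grip":-1},
  {"delta_pos":[0,0,0],"turn":0,"grip":-1},
  {"delta_pos":[0,0,0],"turn":0,"grip":-1},
  {"delta_pos":[0,0,0],"turn":0,"grip":-1},
  {"delta_pos":[0,0,0],"turn":0,"grip":-1},
  {"delta_pos":[0,0,0],"turn":0,"grip":-1},
  {"delta_pos":[0,0,0],"turn":0,"grip":-1},
])

```text
clock: 18.45
ee_pos: [0.4698, 0.0121, 0.0716]
ee_rot: [[-0.986, -0.169, 0.003], [-0.169, 0.986, -0.001], [-0.002, -0.002, -1.0]]
ft_force: [-0.3, -4.4, 4.2]
opening: 0.158
finger_force: 32.1
```

```bash
python3 hang.py
```

```text
[0.46980781 0.01207766 0.07161203] [-0.12509807 -0.0290232 ] joint 1.8851351829726262 r 0.06835271067779022 [-0.30586437 -4.36980022  4.17888471] 32.14353919029236
```

>>> play_rows([
  {"delta_pos":[0,0,0],"turn":0,"grip":-0.5},
  {"delta_pos":[0,0,0],"turn":0,"grip":-0.2},
  {"delta_pos":[0,0,0],"turn":0,"grip":0},
  {"delta_pos":[0,0,0],"turn":0,"grip":0},
  {"delta_pos":[0,0,-10],"turn":0,"grip":0},
  {"delta_pos":[0,0,-30],"turn":0,"grip":0},
  {"delta_pos":[0,0,-40],"turn":0,"grip":0},
  {"delta_pos":[0,0,-40],"turn":0,"grip":0},
])

```text
clock: 19.12
ee_pos: [0.4682, 0.0125, 0.1915]
ee_rot: [[-0.986, -0.17, -0.001], [-0.17, 0.986, -0.001], [0.001, -0.0, -1.0]]
ft_force: [0.3, -0.8, -0.3]
opening: 0.5
finger_force: 0.0
```

>>> play_rows([
  {"delta_pos":[0,0,-20],"turn":0,"grip":-0.5},
  {"delta_pos":[0,0,0],"turn":0,"grip":-1},
  {"delta_pos":[0,0,0],"turn":0,"grip":-1},
  {"delta_pos":[0,0,0],"turn":0,"grip":-1},
  {"delta_pos":[0,0,0],"turn":0,"grip":-1},
  {"delta_pos":[0,0,0],"turn":0,"grip":-1},
  {"delta_pos":[0,0,0],"turn":0,"grip":-1},
  {"delta_pos":[0,0,0],"turn":0,"grip":-1},
])

```text
clock: 19.78
ee_pos: [0.4687, 0.0127, 0.2094]
ee_rot: [[-0.986, -0.169, -0.001], [-0.169, 0.986, -0.0], [0.001, -0.0, -1.0]]
ft_force: [-0.3, -0.2, 0.2]
opening: -0.002
finger_force: 0.0
```

```bash
cat > grip.py <<'E'
from h import *
from vial import C,Rz
d=cap('scene'); P=cloud(d); q=(P[...,:2]-C)@Rz
for x in np.arange(-.16,-.06,.01):
    m=(abs(q[...,0]-x)<.005)&(abs(q[...,1]+.027)<.006)&(P[...,2]>.045)&(P[...,2]<.13)&(d['range_z']>0)
    if m.sum(): print(round(x,3),m.sum(),'ztop',np.percentile(P[m][:,2],90).round(4))
save(d,'grip',(240,140,380,250),5)
E
python3 grip.py; python3 hang.py
```

```text
-0.16 3 ztop 0.0745
-0.15 35 ztop 0.0804
-0.14 28 ztop 0.0816
-0.13 30 ztop 0.0827
-0.12 29 ztop 0.0849
-0.11 26 ztop 0.0862
-0.1 18 ztop 0.0856
-0.09 19 ztop 0.0863
-0.08 21 ztop 0.0873
-0.07 19 ztop 0.0889
[0.46873857 0.0127284  0.20948731] [-0.12604144 -0.02820052] joint 0.5911960257171751 r 0.13987489926725752 [-0.45536188 -0.52785636  0.61746   ] 0.0
```

View pics/grip.png

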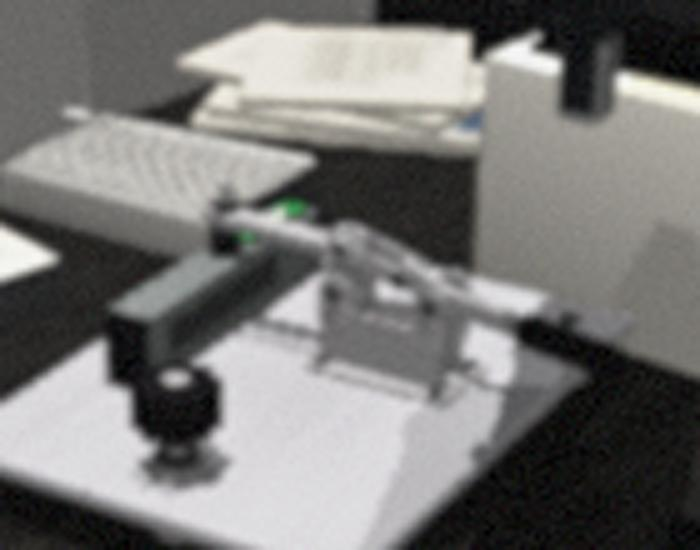

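The picture shows the handle at (540,330) staying down and the pad on the level at (228,230). The grip slopes about 8.3° down with its top at 83 mm, so the clamp is locked at its stop. Next is the knob.

>>> play_rows([
  {"delta_pos":[-12,14,0],"turn":0,"grip":0},
  {"delta_pos":[-21,23,0],"turn":0,"grip":1},
  {"delta_pos":[-23,26,0],"turn":0,"grip":1},
  {"delta_pos":[-23,26,0],"turn":0,"grip":1},
  {"delta_pos":[-23,26,0],"turn":0,"grip":1},
  {"delta_pos":[-22,25,0],"turn":-3,"grip":1},
  {"delta_pos":[0,0,0],"turn":-7,"grip":1},
  {"delta_pos":[0,0,0],"turn":-7,"grip":1},
])

```text
clock: 20.5
ee_pos: [0.5677, 0.1733, 0.208]
ee_rot: [[-0.89, -0.457, -0.003], [-0.457, 0.89, -0.002], [0.003, -0.0, -1.0]]
ft_force: [-0.3, -0.1, -0.2]
opening: 0.999
finger_force: 0.0
```

>>> play_rows([
  {"delta_pos":[0,0,0],"turn":-7,"grip":1},
  {"delta_pos":[0,0,0],"turn":-7,"grip":1},
  {"delta_pos":[0,0,0],"turn":-7,"grip":1},
  {"delta_pos":[0,0,0],"turn":-7,"grip":1},
  {"delta_pos":[0,0,0],"turn":-7,"grip":1},
  {"delta_pos":[0,0,0],"turn":-7,"grip":1},
  {"delta_pos":[0,0,0],"turn":-7,"grip":1},
  {"delta_pos":[0,0,0],"turn":-7,"grip":1},
])

```text
clock: 21.17
ee_pos: [0.5674, 0.1718, 0.2096]
ee_rot: [[-0.12, -0.993, -0.001], [-0.993, 0.12, -0.0], [0.0, 0.0, -1.0]]
ft_force: [-0.3, -0.4, 1.4]
opening: 1.002
finger_force: 0.0
```

>>> play_rows([
  {"delta_pos":[0,0,0],"turn":-7,"grip":1},
  {"delta_pos":[0,0,0],"turn":-7,"grip":1},
  {"delta_pos":[0,0,0],"turn":-7,"grip":1},
  {"delta_pos":[0,0,0],"turn":-7,"grip":1},
  {"delta_pos":[0,0,0],"turn":-7,"grip":1},
  {"delta_pos":[0,0,0],"turn":-7,"grip":1},
  {"delta_pos":[0,0,0],"turn":-7,"grip":1},
  {"delta_pos":[0,0,0],"turn":-7,"grip":1},
])

```text
clock: 21.83
ee_pos: [0.5674, 0.1717, 0.2096]
ee_rot: [[0.756, -0.655, -0.001], [-0.655, -0.756, -0.0], [-0.0, 0.001, -1.0]]
ft_force: [0.8, 0.2, 0.0]
opening: 0.998
finger_force: 0.0
```

```bash
cat > bub.py <<'E'
from vial import *
import sys
def bub(nm=None):
    d,q,mk=vial(.078)
    c=d['color'].astype(int); m=cv2.dilate(mk.astype(np.uint8),np.ones((3,3)))>0
    # profile along plate y (level x = -plate y), resampled on a fine grid over the vial's middle strip
    r=q[mk]; xc=(r[:,0].min()+r[:,0].max())/2
    ys=np.arange(-.110,-.040,.001); prof=[]
    K=d['mtx']
    for y in ys:
        px=[]
        for x in (xc-.002,xc,xc+.002):
            w=np.r_[C+Rz@[x,y],.078]; p=K@(d['R']@w+d['t']); p=p[:2]/p[2]
            px.append(cv2.remap(d['color'].astype(np.float32),np.float32([[p[0]]]),np.float32([[p[1]]]),cv2.INTER_LINEAR)[0,0])
        prof.append(np.mean(px,0))
    prof=np.array(prof); wh=prof[:,[0,2]].mean(1)
    print('red/blue profile',list(zip((ys*1000).round().astype(int).tolist(),wh.round().astype(int).tolist()))); 
    b=np.clip(wh-110,0,None)*((ys>-.104)&(ys<-.045)); 
    yc=(b*ys).sum()/b.sum(); print('bubble y',yc)
    if nm: save(d,nm,(290,120,400,200),7)
if __name__=='__main__': bub(sys.argv[1] if len(sys.argv)>1 else None)
E
python3 bub.py bub0; python3 go.py .5674 .1718 .076 269; python3 -c "
from h import *;print(env.get_state()['q'])"
```

```text
vial q mm ((66.51829528808594, -73.42736053466797), (53.985774993896484, 14.840742111206055), 89.59864807128906) n 115
red/blue profile [(-110, 233), (-109, 220), (-108, 181), (-107, 138), (-106, 100), (-105, 77), (-104, 56), (-103, 56), (-102, 65), (-101, 75), (-100, 85), (-99, 93), (-98, 99), (-97, 101), (-96, 102), (-95, 102), (-94, 102), (-93, 101), (-92, 100), (-91, 99), (-90, 97), (-89, 95), (-88, 93), (-87, 113), (-86, 158), (-85, 201), (-84, 218), (-83, 225), (-82, 231), (-81, 231), (-80, 231), (-79, 232), (-78, 234), (-77, 234), (-76, 230), (-75, 225), (-74, 215), (-73, 182), (-72, 149), (-71, 127), (-70, 113), (-69, 100), (-68, 91), (-67, 81), (-66, 76), (-65, 84), (-64, 92), (-63, 97), (-62, 100), (-61, 103), (-60, 103), (-59, 103), (-58, 103), (-57, 103), (-56, 103), (-55, 104), (-54, 103), (-53, 102), (-52, 102), (-51, 103), (-50, 104), (-49, 103), (-48, 100), (-47, 90), (-46, 79), (-45, 70), (-44, 85), (-43, 111), (-42, 131), (-41, 129)]
bubble y -0.079033254391239
t21.88 pos [0.5673 0.1717 0.2096] yaw -130.5 delta mm [ 1.000e-01 -1.000e-01  1.336e+02] turn -39.5 F [1.  0.6 0.4] op 1.000 ff 0.0
[ 6.31764360e-01  2.10245762e-02 -1.40169038e-02 -1.23208154e-04
 -1.53638400e+00  2.32383601e-01]
```

View pics/bub0.png

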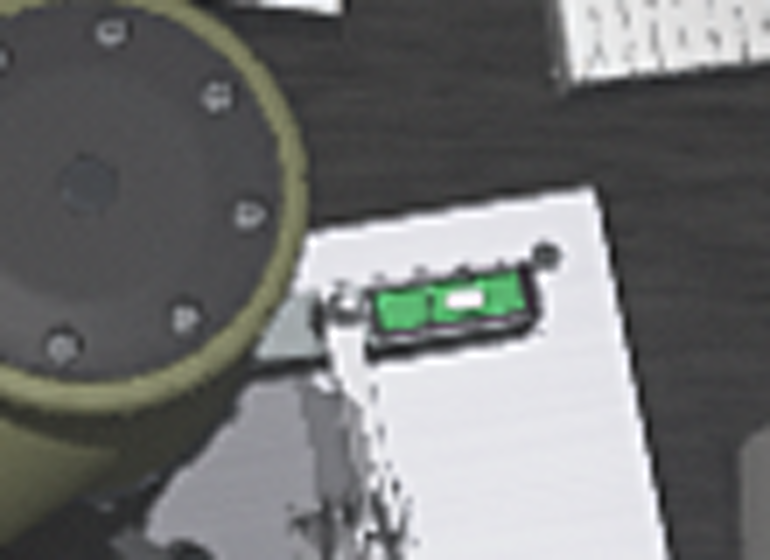

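The vial is visible: window centre at about y = −74 mm, one dark line at −66, bubble from −86 to −72 with centre −79. So it needs about 5 mm, or 1.2 rad clockwise. Descend on the knob and grip.

>>> play_rows([
  {"delta_pos":[0,0,15],"turn":0,"grip":1},
  {"delta_pos":[0,0,30],"turn":0,"grip":1},
  {"delta_pos":[0,0,30],"turn":0,"grip":1},
  {"delta_pos":[0,0,30],"turn":0,"grip":1},
  {"delta_pos":[0,0,18],"turn":0,"grip":1},
  {"delta_pos":[0,0,10],"turn":0,"grip":1},
  {"delta_pos":[0,0,0],"turn":0,"grip":1},
  {"delta_pos":[0,0,0],"turn":0,"grip":0.5},
], squeeze=40)

```text
clock: 22.55
ee_pos: [0.5677, 0.1718, 0.0776]
ee_rot: [[0.751, -0.66, 0.0], [-0.66, -0.751, -0.0], [0.001, -0.0, -1.0]]
ft_force: [-0.1, 0.8, -0.1]
opening: 0.881
finger_force: 0.0
```

>>> play_rows([
  {"delta_pos":[0,0,0],"turn":0,"grip":0.2},
  {"delta_pos":[0,0,0],"turn":0,"grip":0},
  {"delta_pos":[0,0,0],"turn":0,"grip":-0.3},
  {"delta_pos":[0,0,0],"turn":0,"grip":-1},
  {"delta_pos":[0,0,0],"turn":0,"grip":-1},
  {"delta_pos":[0,0,0],"turn":0,"grip":-1},
  {"delta_pos":[0,0,0],"turn":0,"grip":-1},
  {"delta_pos":[0,0,0],"turn":0,"grip":-1},
], squeeze=40)

```text
clock: 23.22
ee_pos: [0.5679, 0.1719, 0.0788]
ee_rot: [[0.752, -0.659, 0.002], [-0.659, -0.752, 0.001], [0.001, -0.002, -1.0]]
ft_force: [-2.5, -1.6, 6.3]
opening: 0.464
finger_force: 40.1
```

```bash
python3 go.py .5674 .1718 .076 229.5;python3 bub.py | tail -1
```

```text
t23.22 pos [0.5679 0.1719 0.0788] yaw -131.3 delta mm [-0.3  0.4  2.8] turn -0.8 F [-2.5 -1.6  6.3] op 0.464 ff 40.1
bubble y -0.07903502731019546
```

>>> play_rows([
  {"delta_pos":[0,0,-1],"turn":5,"grip":-1},
  {"delta_pos":[0,0,0],"turn":7,"grip":-1},
  {"delta_pos":[0,0,0],"turn":7,"grip":-1},
  {"delta_pos":[0,0,0],"turn":7,"grip":-1},
  {"delta_pos":[0,0,0],"turn":7,"grip":-1},
  {"delta_pos":[0,0,0],"turn":7,"grip":-1},
  {"delta_pos":[0,0,0],"turn":7,"grip":-1},
  {"delta_pos":[0,0,0],"turn":7,"grip":-1},
])

```text
clock: 23.93
ee_pos: [0.5689, 0.1723, 0.0792]
ee_rot: [[-0.097, -0.995, 0.004], [-0.995, 0.097, 0.002], [-0.002, -0.004, -1.0]]
ft_force: [5.1, 0.1, 0.7]
opening: 0.463
finger_force: 40.6
```

>>> play_rows([
  {"delta_pos":[0,0,0],"turn":6,"grip":-1},
  {"delta_pos":[0,0,0],"turn":0,"grip":-1},
  {"delta_pos":[0,0,0],"turn":0,"grip":-1},
  {"delta_pos":[0,0,0],"turn":0,"grip":-1},
  {"delta_pos":[0,0,0],"turn":0,"grip":-1},
  {"delta_pos":[0,0,0],"turn":0,"grip":-1},
  {"delta_pos":[0,0,0],"turn":0,"grip":-1},
  {"delta_pos":[0,0,0],"turn":0,"grip":-1},
])

```text
clock: 24.6
ee_pos: [0.5691, 0.1723, 0.0793]
ee_rot: [[-0.195, -0.981, 0.004], [-0.981, 0.195, 0.002], [-0.003, -0.004, -1.0]]
ft_force: [4.7, 0.6, -0.5]
opening: 0.469
finger_force: 40.7
```

>>> play_rows([
  {"delta_pos":[0,0,0],"turn":0,"grip":-1},
  {"delta_pos":[0,0,0],"turn":0,"grip":-1},
  {"delta_pos":[0,0,0],"turn":0,"grip":-1},
  {"delta_pos":[0,0,0],"turn":0,"grip":-1},
  {"delta_pos":[0,0,0],"turn":0,"grip":-1},
  {"delta_pos":[0,0,0],"turn":0,"grip":-1},
  {"delta_pos":[0,0,0],"turn":0,"grip":-1},
  {"delta_pos":[0,0,0],"turn":0,"grip":-1},
])

```text
clock: 25.27
ee_pos: [0.569, 0.1723, 0.0792]
ee_rot: [[-0.195, -0.981, 0.004], [-0.981, 0.195, 0.002], [-0.003, -0.004, -1.0]]
ft_force: [4.6, 0.0, -0.4]
opening: 0.467
finger_force: 40.7
```

```bash
python3 go.py .5674 .1718 .076 229.5;python3 bub.py bub1
```

```text
t25.27 pos [0.569  0.1723 0.0792] yaw 168.7 delta mm [-0.9  1.4  3.2] turn -60.8 F [ 4.6  0.  -0.4] op 0.467 ff 40.7
vial q mm ((66.61566925048828, -73.42803955078125), (53.985774993896484, 15.035476684570312), 89.59864807128906) n 116
red/blue profile [(-110, 234), (-109, 221), (-108, 181), (-107, 139), (-106, 101), (-105, 77), (-104, 55), (-103, 57), (-102, 70), (-101, 86), (-100, 95), (-99, 101), (-98, 104), (-97, 103), (-96, 103), (-95, 102), (-94, 102), (-93, 102), (-92, 102), (-91, 101), (-90, 101), (-89, 100), (-88, 100), (-87, 99), (-86, 98), (-85, 97), (-84, 102), (-83, 111), (-82, 130), (-81, 168), (-80, 206), (-79, 226), (-78, 230), (-77, 233), (-76, 233), (-75, 232), (-74, 230), (-73, 232), (-72, 234), (-71, 224), (-70, 198), (-69, 171), (-68, 138), (-67, 104), (-66, 80), (-65, 84), (-64, 90), (-63, 96), (-62, 100), (-61, 103), (-60, 104), (-59, 103), (-58, 103), (-57, 104), (-56, 104), (-55, 103), (-54, 103), (-53, 102), (-52, 103), (-51, 103), (-50, 105), (-49, 107), (-48, 107), (-47, 99), (-46, 87), (-45, 77), (-44, 91), (-43, 113), (-42, 130), (-41, 130)]
bubble y -0.0749765445023442
```

View pics/bub1.png

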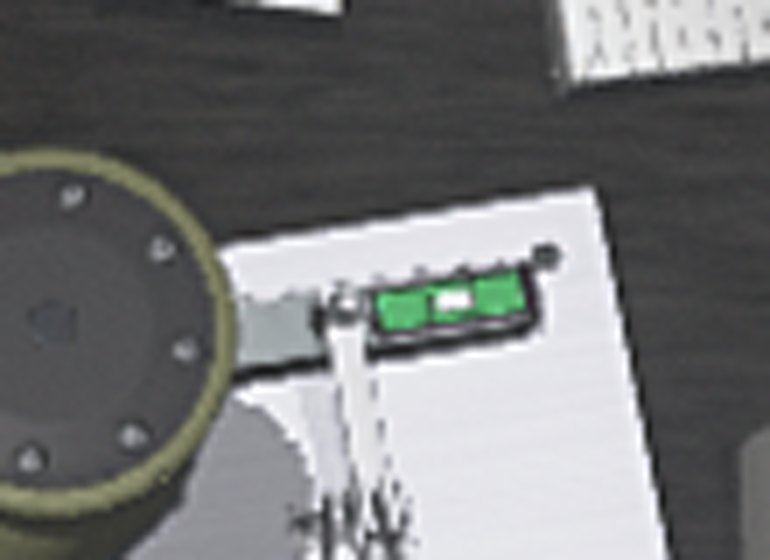

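The bubble centre is now at −75.0 against a middle of about −74.4, so another 8°.

>>> play_rows([
  {"delta_pos":[0,0,0],"turn":4,"grip":-1},
  {"delta_pos":[0,0,0],"turn":4,"grip":-1},
  {"delta_pos":[0,0,0],"turn":0,"grip":-1},
  {"delta_pos":[0,0,0],"turn":0,"grip":-1},
  {"delta_pos":[0,0,0],"turn":0,"grip":-1},
  {"delta_pos":[0,0,0],"turn":0,"grip":-1},
  {"delta_pos":[0,0,0],"turn":0,"grip":-1},
  {"delta_pos":[0,0,0],"turn":0,"grip":-1},
])

```text
clock: 25.98
ee_pos: [0.5692, 0.1722, 0.0793]
ee_rot: [[-0.33, -0.944, 0.005], [-0.944, 0.33, 0.002], [-0.003, -0.004, -1.0]]
ft_force: [5.9, 0.5, -1.6]
opening: 0.466
finger_force: 40.6
```

>>> play_rows([
  {"delta_pos":[0,0,0],"turn":0,"grip":-1},
  {"delta_pos":[0,0,0],"turn":0,"grip":-1},
  {"delta_pos":[0,0,0],"turn":0,"grip":-1},
  {"delta_pos":[0,0,0],"turn":0,"grip":-1},
  {"delta_pos":[0,0,0],"turn":0,"grip":-1},
  {"delta_pos":[0,0,0],"turn":0,"grip":-1},
  {"delta_pos":[0,0,0],"turn":0,"grip":-1},
  {"delta_pos":[0,0,0],"turn":0,"grip":-1},
])

```text
clock: 26.65
ee_pos: [0.5692, 0.1723, 0.0793]
ee_rot: [[-0.33, -0.944, 0.005], [-0.944, 0.33, 0.002], [-0.003, -0.004, -1.0]]
ft_force: [6.2, 0.9, 0.5]
opening: 0.462
finger_force: 40.6
```

>>> play_rows([
  {"delta_pos":[0,0,0],"turn":0,"grip":-1},
  {"delta_pos":[0,0,0],"turn":0,"grip":-1},
  {"delta_pos":[0,0,0],"turn":0,"grip":-1},
  {"delta_pos":[0,0,0],"turn":0,"grip":-1},
  {"delta_pos":[0,0,0],"turn":0,"grip":-1},
  {"delta_pos":[0,0,0],"turn":0,"grip":-1},
  {"delta_pos":[0,0,0],"turn":0,"grip":-1},
  {"delta_pos":[0,0,0],"turn":0,"grip":-1},
])

```text
clock: 27.32
ee_pos: [0.5692, 0.1722, 0.0793]
ee_rot: [[-0.33, -0.944, 0.005], [-0.944, 0.33, 0.002], [-0.003, -0.004, -1.0]]
ft_force: [5.9, 0.2, -1.7]
opening: 0.469
finger_force: 40.6
```

```bash
python3 bub.py; python3 grip.py
```

```text
vial q mm ((66.61642456054688, -73.31947326660156), (55.183380126953125, 15.035476684570312), 89.59864807128906) n 117
red/blue profile [(-110, 234), (-109, 221), (-108, 181), (-107, 139), (-106, 101), (-105, 78), (-104, 57), (-103, 56), (-102, 66), (-101, 77), (-100, 87), (-99, 96), (-98, 101), (-97, 102), (-96, 103), (-95, 103), (-94, 102), (-93, 102), (-92, 102), (-91, 102), (-90, 102), (-89, 102), (-88, 101), (-87, 101), (-86, 100), (-85, 100), (-84, 97), (-83, 95), (-82, 103), (-81, 149), (-80, 197), (-79, 224), (-78, 229), (-77, 233), (-76, 234), (-75, 232), (-74, 231), (-73, 232), (-72, 233), (-71, 227), (-70, 209), (-69, 191), (-68, 158), (-67, 121), (-66, 93), (-65, 91), (-64, 91), (-63, 94), (-62, 98), (-61, 102), (-60, 103), (-59, 103), (-58, 103), (-57, 103), (-56, 103), (-55, 103), (-54, 103), (-53, 102), (-52, 102), (-51, 103), (-50, 104), (-49, 101), (-48, 95), (-47, 86), (-46, 78), (-45, 72), (-44, 88), (-43, 109), (-42, 123), (-41, 123)]
bubble y -0.07447809783786664
-0.16 4 ztop 0.0769
-0.15 31 ztop 0.0796
-0.14 28 ztop 0.0813
-0.13 28 ztop 0.0835
-0.12 28 ztop 0.0839
-0.11 29 ztop 0.0855
-0.1 17 ztop 0.0853
-0.09 21 ztop 0.0864
-0.08 19 ztop 0.0884
-0.07 21 ztop 0.0885
```

```bash
python3 -c "
from station import finish_job
print(finish_job())"
```

```text
the job is handed in; nothing more can be done
None
```

The job is handed in at about 27 s of the 72 s: the level lies along the fence, the clamp is locked at its stop, the bubble sits about 0.2 mm from midway, and the gripper still holds the knob at about 40 N; the hand-in gave no verdict, and pad force could not be measured.

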